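# Release the anti-scale cassette and stand it in the tray

### The job

Press the blue anti-scale cassette into the sloping face of the steam station until its catch lets go and it springs out. Then grasp it, pull it out, and set it down standing upright on its foot in the empty half of the aluminium tray (set down in hand, not dropped), and let go. Leave the scoop, the peg box and the sleeve board where they are.

Things in the scene. Friction and masses are not known exactly. Their poses are not given: they have to be found in the camera images.
- station: Pale grey steam station, fixed: 190 mm wide (y), 230 mm deep (x from -100 front to +130 back), 150 mm high. Origin on the shelf, straight below the mouth of the cassette well. Its sloping face rises 30 degrees from level, from a front edge 67 mm high to the flat top; nothing of it rises above the plane of that face.
- well_mouth (a point): Centre of the mouth of the cassette well in the station's sloping face, 125 mm above the shelf. z points out of the well along its axis (30 degrees from vertical, towards the station's front), square to the face; x points up the slope, across the well's narrow side; y along its wide side. Mouth 28.5 mm (x) by 103 mm (y).
- ejector (a joint): Hidden spring plate under the cassette, m along the well's axis. 0 = latched (start): crown 8 mm proud of the face. Pressing the cassette about 3 mm in (5 to 6 N; hard stop 6 mm in, -0.006) unlatches it; as the tool draws back the plate follows, to a stop at +0.036: crown 44 mm proud. It does not latch again.
- ejector_seat (a point): Centre of the top of the spring plate, where the cassette's foot rests; 82 mm below the mouth along the well's axis at the start.
- cassette_centre (a point): Centre of the blue cassette (loose, about 0.12 kg): a flat block 26 mm thick (x), 100 mm wide (y), 90 mm tall (z, flat foot to crown); this point is half-way up. The top 13 mm is a half-round of radius 13 mm along y. At the start its axes are parallel to well_mouth's. Too wide to grip along y: grip across x.
- tray_spot (a point): Centre of the floor of the empty half of the silver aluminium tray (fixed), 3 mm above the shelf. z up, x along the tray's 170 mm side, y along its 250 mm side. The empty half is 164 mm (x) by 121 mm (y) inside; rim and divider 28 mm high. The other half, towards +y, holds dark metal hooks.
- scoop: Grey plastic laundry scoop, bystander, loose: cup 75 x 60 x 45 mm with a 100 mm handle. Origin under it, near the middle of its 173 mm length; x from handle to cup.
- peg_box: Clear plastic box of clothes pegs with a closed flap, bystander, loose: 150 x 120 x 85 mm high. Origin at the centre of its underside.
- sleeve_board: Wooden sleeve board, bystander, loose: 120 x 360 mm, 89 mm high. Origin at the centre of the underside of its base; y along its length.
Not all that is in view belongs to the job. Of the things shaped like the part that bears cassette_centre, the blue one is meant.

How it is judged:
By the outcome, as a careful person would: the job done as asked, in the order asked, and still so for the second after the job is handed in, with the robot touching nothing.
It also fails if it takes over 56 s, if anything falls off the work surface, if the arm or the gripper's body presses on something with over 40 N, if the wrist force passes 120 N, or if a joint passes its speed limit or range.

### The arm

A 7-joint arm with a two-finger parallel gripper is mounted at the origin on the work surface. World frame = base frame: x ahead of the robot, y to its left, z up, the work surface at z = 0. Lengths are in m, angles in rad, forces in N, time in s.
With the tool pointing down it reaches from about 0.425 to 0.925 m from the base axis. Payload 6.8 kg.
Tool frame: the origin (TCP) lies midway between the tips of the shut fingers; the grasp point (between the pads) lies 19 mm behind it; z points along the fingers, y is the direction in which the jaws open and shut (so a half turn about z gives the same grasp; the last joint's range is limited). The gripper opens to 85 mm and grips with 20 to 120 N. Pads are 22 mm wide; open, the fingers measure 114 mm over their backs; the gripper's body (76 mm by 85 mm) begins 54 mm behind the grasp point. The pads swing forward as they close: fully open they stand 13 mm farther back than shut.
Start: joints at [1.017, 0.477, 0.022, 1.555, -0.011, 1.109, -0.083], TCP at [0.291, -0.609, 0.231] pointing down, gripper open.
Joint ranges: [-2.96, 2.96], [-0.34, 2.1], [-1.41, 1.46], [0.24, 2.44], [-1.37, 4.51], [0.17, 1.92], [-2.96, 2.96]. Speed limits (rad/s): [2.39, 2.39, 3.14, 3.14, 3.14, 3.14, 3.14].

### API

Orientations are given as a unit quaternion [w, x, y, z].
In Python, from station import readout, eyes, ticket gives the robot as it stands. The module is installed in compiled form; this text tells all that it offers.
- The arm moves only by the shell command python3 -m crank 'ROWS' [FORCE]. ROWS is JSON, a list of rows, each an object of numbers: "jaw": the opening in per cent of the stroke, from 0 (shut) to 100 (fully open); "x", "y", "z": the shift along the tool's x, y, z in mm; "ax", "ay", "az": the turn, a rotation vector about the tool's x, y, z in degrees. In form: [{"jaw": .., "x": .., "y": .., "z": .., "ax": .., "ay": .., "az": ..}, ...]. A call has 1 to 12 rows; each row shifts and turns the commanded pose from where the row before left it, along the tool's axes as they then stand; what a row does not reach is not made up. A row lasts 1/8 s, in which the tool goes at most 62.5 mm and 10.7 degrees, less where a joint would pass 70% of its speed; a pose out of reach is approached as far as the arm can. A call with a gripper value outside its range is refused whole. The fingers move at their own pace and stop on an object; FORCE is the grip in N (left out, the last holds). Time passes only in rows, so rows that do not move let the fingers close. It gives the time, the measured TCP pose, the force and the opening at its end, in the units of the state.
- readout.get_obs(): the state, without advancing time (a new reading comes with each control period).
- eyes.read_camera(name): name is "scene" or "side" or "wrist"; returns (picture, depth): 384x512x3 uint8, red, green, blue; 384x512 float32, m along the optical axis (not along the pixel's ray), 0 where there is no reading.
- eyes.calibration(name): a dict with "fx", "fy", "cx", "cy" (pixels), "k1" (the pictures are not rectified: a ray, as slopes to the right and down, at radius r is drawn at 1 + k1 r^2 times it, then the intrinsics apply), "R" (3x3) and "t" (3): a world point X has camera coordinates R X + t. Camera axes: x right, y down, z forward; pixel columns grow to the right and rows downward; lengths in m; the calibration is good to about 2 mm. A picture is of the moment at which its call begins: read the wrist's pose just before it. calibration takes no time and is no camera call; for the wrist camera it gives the pose at the moment of the call.
- ticket.hand_in(): hands the job in, once; it reports no verdict.
The state is a dict: "t": time; "q": joint angles; "joint_vel": joint speeds; "joint_torque": joint torques, N m; "eef_pos": TCP position; "tool_rot": TCP orientation; "contact_force": force on the tool from outside, world axes, zero at the start; "torque": the same for the moment, N m; "gripper_width": opening from 0.0 (shut) to 1.0 (fully open).
Only numpy, scipy, OpenCV 4.12 (cv2) and the standard library are available. Lean on these libraries where they do the work, as an engineer would, in place of code of your own. Each camera call takes 0.05 s, during which the arm holds its last target. There are 200 camera calls.

## Working session

There is one attempt and no reset: what is moved stays moved. The work goes in short steps, Python scripts to look and compute and a shell command to move; the robot and the scene stay as the last step left them, time stands still between calls to the robot, and variables do not carry over. Pictures are saved under pics/ and viewed, about 8 in all and at most 12, crops included, and the job is handed in when it is done.

```bash
mkdir -p pics
cat > h.py <<'E'
import numpy as np, cv2
from station import readout, eyes, ticket
from scipy.spatial.transform import Rotation as Ro
def grab(n):
    c=eyes.calibration(n); p,d=eyes.read_camera(n); return c,p,d
def pts(c,d):
    v,u=np.mgrid[0:d.shape[0],0:d.shape[1]].astype(float)
    x=(u-c['cx'])/c['fx'];y=(v-c['cy'])/c['fy']
    a,b=x.copy(),y.copy()
    for _ in range(8):
        s=1+c['k1']*(a*a+b*b);a=x/s;b=y/s
    P=np.stack([a*d,b*d,d],-1)
    R=np.array(c['R']);return (P-np.array(c['t']))@R
def rot():
    o=readout.get_obs();w,x,y,z=o['tool_rot'];return o,Ro.from_quat([x,y,z,w])
E
python3 - <<'E'
from h import *
o=readout.get_obs();print(o)
ims=[]
for n in('scene','side'):
    c,p,d=grab(n);np.savez(n+'0.npz',p=p,d=d,P=pts(c,d));cv2.imwrite(f'pics/{n}0.png',p[:,:,::-1])
    print(n,np.array(c['R']).round(3).tolist(),c['t'])
E
```

```text
{'t': 0.0, 'q': array([ 1.01690937,  0.47777775,  0.02235773,  1.55642615, -0.01149146,
        1.10933101, -0.08308475]), 'joint_vel': array([-0.00015067,  0.00045288, -0.00243749,  0.00014736,  0.00026325,
        0.00079771, -0.00143649]), 'joint_torque': array([-1.16843054e-03, -5.96455336e+01,  1.60766646e+00, -2.81191581e+01,
        1.24868233e-02,  9.49292618e-03, -2.50317373e-05]), 'eef_pos': array([ 0.29075979, -0.60851539,  0.23035176]), 'tool_rot': array([-8.64858116e-04,  9.75258765e-01,  2.21064515e-01, -2.72927414e-04]), 'contact_force': array([ 0.64387373, -0.15493301, -0.39853797]), 'torque': array([ 0.00317921,  0.04483903, -0.0469424 ]), 'gripper_width': 1.0006526301467857}
scene [[-0.45, 0.893, 0.019], [0.616, 0.326, -0.717], [-0.646, -0.311, -0.697]] [ 0.15760247 -0.26287251  1.47482139]
side [[-0.902, -0.432, 0.01], [-0.261, 0.527, -0.809], [0.344, -0.732, -0.587]] [0.49014572 0.17498768 0.95917934]
```

View pics/scene0.png

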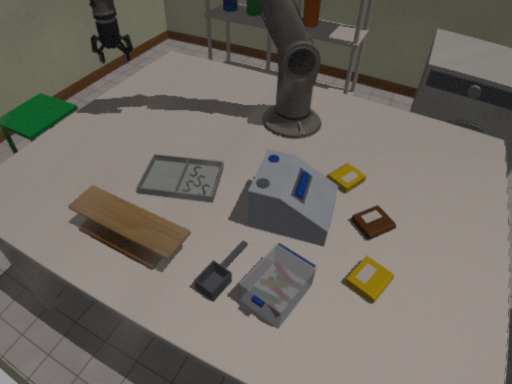

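View pics/side0.png

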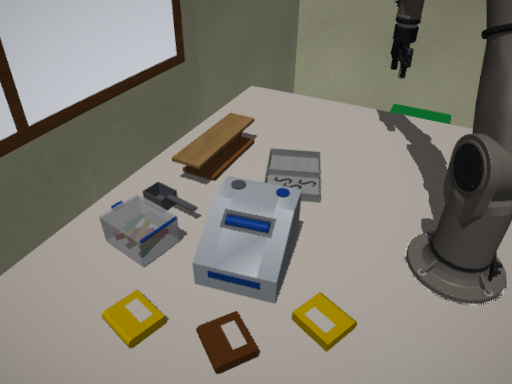

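The blue bar in the sloping face, at scene (302,185) and side (247,223), is the cassette candidate. The yellow ones (side 134,317 and 324,320) and the brown one (side 228,341) are loose and the wrong colour. The blue dot (side 283,193) is a knob, the blue strip (side 232,280) is a label on the front, and the box also has blue trim. I'll measure this bar and confirm it in a crop.

```bash
cat > m.py <<'E'
from h import *
s=np.load('side0.npz');c=np.load('scene0.npz')
for n,z,box in(('side',s,(205,205,285,240)),('scene',c,(285,165,320,205))):
    hsv=cv2.cvtColor(z['p'],cv2.COLOR_RGB2HSV)
    m=((hsv[...,0]>100)&(hsv[...,0]<130)&(hsv[...,1]>150))
    k=np.zeros_like(m);k[box[1]:box[3],box[0]:box[2]]=1;m&=k
    Q=z['P'][m&(z['d']>0)];print(n,'blue',len(Q),Q.mean(0).round(4),np.median(Q,0).round(4),Q.min(0).round(3),Q.max(0).round(3))
# slope plane: points in station region
for n,z,box in(('side',s,(200,180,300,290)),('scene',c,(245,150,338,238))):
    P=z['P'][box[1]:box[3],box[0]:box[2]].reshape(-1,3)
    P=P[(P[:,2]>.075)&(P[:,2]<.145)]
    best=None;rng=np.random.default_rng(0)
    for _ in range(600):
        a=P[rng.choice(len(P),3,False)];nn=np.cross(a[1]-a[0],a[2]-a[0]);l=np.linalg.norm(nn)
        if l<1e-6: continue
        nn/=l;nn*=np.sign(nn[2]) or 1
        if abs(nn[2]-.866)>.05: continue
        i=abs((P-a[0])@nn)<.0025
        if best is None or i.sum()>best.sum(): best=i
    Q=P[best];mu=Q.mean(0);nn=np.linalg.svd(Q-mu,full_matrices=False)[2][2];nn*=np.sign(nn[2])
    print(n,'plane',len(P),len(Q),nn.round(4),mu.round(4),'yaw of front dir',np.degrees(np.arctan2(nn[1],nn[0])))
    # rectangle extents of the face
    h=nn[:2]/np.linalg.norm(nn[:2]);w=np.array([-h[1],h[0]])
    print('along front',np.percentile(Q[:,:2]@h,[1,50,99]).round(4),'across',np.percentile(Q[:,:2]@w,[1,50,99]).round(4))
    P=z['P'][box[1]:box[3],box[0]:box[2]].reshape(-1,3);T=P[(P[:,2]>.143)&(P[:,2]<.16)]
    print('top z',np.median(T[:,2]),len(T),cv2.minAreaRect(T[:,:2].astype(np.float32)))
# tray
for n,z in(('side',s),('scene',c)):
    P=z['P'].reshape(-1,3);m=(P[:,2]>.021)&(P[:,2]<.034)
    M=m.reshape(384,512).astype(np.uint8)
    box=(255,140,330,205) if n=='side' else (130,150,230,205)
    k=np.zeros_like(M);k[box[1]:box[3],box[0]:box[2]]=1
    T=P[(M&k).ravel()>0];print(n,'tray rim',len(T),cv2.minAreaRect(T[:,:2].astype(np.float32)))
a=cv2.resize(s['p'][165:300,185:315],None,fx=4,fy=4,interpolation=cv2.INTER_CUBIC)
cv2.imwrite('pics/crop.png',a[:,:,::-1])
E
python3 m.py
```

```text
side blue 434 [0.4611 0.2159 0.1295] [0.4604 0.2165 0.1303] [0.413 0.188 0.119] [0.515 0.232 0.137]
scene blue 201 [0.4675 0.2121 0.1299] [0.4681 0.2123 0.1306] [0.416 0.195 0.121] [0.517 0.227 0.134]
side plane 5305 4148 [-0.0727  0.4916  0.8678] [0.4542 0.2409 0.1075] yaw of front dir 98.41087310682408
along front [0.1069 0.1755 0.2286] across [-0.5807 -0.4825 -0.396 ]
top z 0.1500291936862129 2137 ((0.4754676818847656, 0.13251453638076782), (0.18947738409042358, 0.10415727645158768), 9.051416397094727)
scene plane 3104 1861 [-0.0812  0.4818  0.8725] [0.4677 0.2377 0.1093] yaw of front dir 99.56793945139103
along front [0.0927 0.1597 0.2172] across [-0.5875 -0.5054 -0.4002]
top z 0.1482874464452189 1597 ((0.47650718688964844, 0.13101673126220703), (0.19419130682945251, 0.09889837354421616), 8.820659637451172)
side tray rim 343 ((0.5022311210632324, -0.1881246566772461), (0.1704409420490265, 0.25619563460350037), 18.515180587768555)
scene tray rim 403 ((0.5021340250968933, -0.1896180808544159), (0.17355145514011383, 0.2529352903366089), 18.056270599365234)
```

View pics/crop.png

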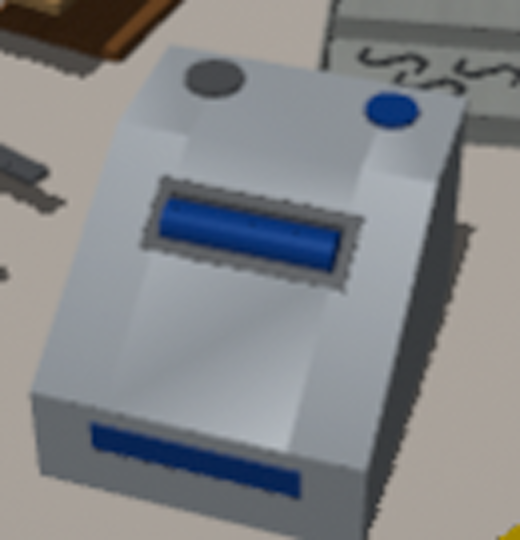

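The crop shows a blue half-round bar inside the grey bezel of the sloping face (crop (250,233), about 190 px long). It fits the description and it's the only blue part shaped like a cassette. Next I'll write the pose helper and make the first moves.

```bash
cat > g.py <<'E'
from h import *
yaw=np.radians(99.0);f=np.array([np.cos(yaw),np.sin(yaw),0]);Z=np.array([0,0,1.])
n=f*.5+Z*.8660; xw=-f*.8660+Z*.5
mouth=np.array([.4638,.2106,.125]); crown=mouth+.008*n
Rp=np.stack([np.cross(xw,-n),xw,-n],1)      # press/grasp tool axes
ty=np.radians(18.3);tx=np.array([np.cos(ty),np.sin(ty),0]);tyv=np.array([-tx[1],tx[0],0])
tray=np.array([.5217,-.2483,.003]); Rt=np.stack([tx,-tyv,-Z],1)
def go(p,R=None):
    o,r=rot();M=r.as_matrix()
    print('t',round(o['t'],2),'tcp',o['eef_pos'].round(4),'F',o['contact_force'].round(1),'jaw',round(o['gripper_width'],3))
    if p is not None:print('shift mm',(M.T@(np.array(p)-o['eef_pos'])*1e3).round(1))
    if R is not None:print('turn deg',np.degrees(Ro.from_matrix(M.T@R).as_rotvec()).round(2))
E
python3 - <<'E'
from g import *
go([.50,-.2,.24]);go(crown+.1*n,Rp)
E
```

```text
t 0.1 tcp [ 0.2908 -0.6086  0.2304] F [-0.3  0.3 -0.7] jaw 1.002
shift mm [ 364.9 -278.4   -9.2]
t 0.1 tcp [ 0.2908 -0.6086  0.2304] F [-0.3  0.3 -0.7] jaw 1.002
shift mm [ 524.7 -716.3   13. ]
turn deg [-29.88  -4.31  16.17]
```

```bash
python3 -m crank '[{"jaw":0,"x":40,"y":-31,"z":-1},{"jaw":0,"x":40,"y":-31,"z":-1},{"jaw":0,"x":40,"y":-31,"z":-1},{"jaw":0,"x":40,"y":-31,"z":-1},{"jaw":0,"x":40,"y":-31,"z":-1},{"jaw":0,"x":40,"y":-31,"z":-1},{"jaw":0,"x":40,"y":-31,"z":-1},{"jaw":0,"x":40,"y":-31,"z":-1},{"jaw":0,"x":45,"y":-31,"z":-1}]'
python3 -m crank '[{"jaw":0,"x":16,"y":-44,"z":2},{"jaw":0,"x":16,"y":-44,"z":2},{"jaw":0,"x":16,"y":-44,"z":2},{"jaw":0,"x":16,"y":-44,"z":2},{"jaw":0,"x":16,"y":-44,"z":2},{"jaw":0,"x":16,"y":-44,"z":2},{"jaw":0,"x":16,"y":-44,"z":2},{"jaw":0,"x":16,"y":-44,"z":2},{"jaw":0,"x":16,"y":-44,"z":2},{"jaw":0,"x":16,"y":-42,"z":4},{"jaw":0}]'
python3 -c "
from g import *
go(crown+.1*n,Rp)"
```

```text
t 0.1 tcp [ 0.2908 -0.6086  0.2304] F [-0.3  0.3 -0.7] jaw 1.002
shift mm [ 524.7 -716.3   13. ]
turn deg [-29.88  -4.31  16.17]schema error: expected keys jaw, x, y, z, ax, ay, az
schema error: expected keys jaw, x, y, z, ax, ay, az
```

```bash
python3 -m crank '[{"jaw":0,"x":40,"y":-31,"z":-1,"ax":0,"ay":0,"az":0},{"jaw":0,"x":40,"y":-31,"z":-1,"ax":0,"ay":0,"az":0},{"jaw":0,"x":40,"y":-31,"z":-1,"ax":0,"ay":0,"az":0},{"jaw":0,"x":40,"y":-31,"z":-1,"ax":0,"ay":0,"az":0},{"jaw":0,"x":40,"y":-31,"z":-1,"ax":0,"ay":0,"az":0},{"jaw":0,"x":40,"y":-31,"z":-1,"ax":0,"ay":0,"az":0},{"jaw":0,"x":40,"y":-31,"z":-1,"ax":0,"ay":0,"az":0},{"jaw":0,"x":40,"y":-31,"z":-1,"ax":0,"ay":0,"az":0},{"jaw":0,"x":45,"y":-30,"z":-1,"ax":0,"ay":0,"az":0}]'
python3 -m crank '[{"jaw":0,"x":16,"y":-44,"z":2,"ax":0,"ay":0,"az":0},{"jaw":0,"x":16,"y":-44,"z":2,"ax":0,"ay":0,"az":0},{"jaw":0,"x":16,"y":-44,"z":2,"ax":0,"ay":0,"az":0},{"jaw":0,"x":16,"y":-44,"z":2,"ax":0,"ay":0,"az":0},{"jaw":0,"x":16,"y":-44,"z":2,"ax":0,"ay":0,"az":0},{"jaw":0,"x":16,"y":-44,"z":2,"ax":0,"ay":0,"az":0},{"jaw":0,"x":16,"y":-44,"z":2,"ax":0,"ay":0,"az":0},{"jaw":0,"x":16,"y":-44,"z":2,"ax":0,"ay":0,"az":0},{"jaw":0,"x":16,"y":-44,"z":2,"ax":0,"ay":0,"az":0},{"jaw":0,"x":16,"y":-42,"z":4,"ax":0,"ay":0,"az":0},{"jaw":0,"x":0,"y":0,"z":0,"ax":0,"ay":0,"az":0}]'
python3 -c "
from g import *
go(crown+.1*n,Rp)"
```

```text
t: 1.23
eef_pos: [0.5006, -0.1995, 0.2401]
tool_rot: [0.0, 0.975, 0.221, -0.0]
contact_force: [0.6, 0.4, 0.5]
gripper_width: 0.001
t: 2.6
eef_pos: [0.4544, 0.2673, 0.2179]
tool_rot: [-0.001, 0.975, 0.224, -0.0]
contact_force: [0.0, -0.3, 0.2]
gripper_width: -0.001
t 2.6 tcp [0.4544 0.2673 0.2179] F [ 0.  -0.3  0.2] jaw -0.001
shift mm [-0.6  3.4 -0.6]
turn deg [-29.9   -4.39  16.53]
```

```bash
python3 -m crank '[{"jaw":0,"x":0,"y":3.4,"z":0,"ax":-7.5,"ay":-1.1,"az":4.1},{"jaw":0,"x":0,"y":0,"z":0,"ax":-7.5,"ay":-1.1,"az":4.1},{"jaw":0,"x":0,"y":0,"z":0,"ax":-7.5,"ay":-1.1,"az":4.1},{"jaw":0,"x":0,"y":0,"z":0,"ax":-7.4,"ay":-1.1,"az":4.2},{"jaw":0,"x":0,"y":0,"z":0,"ax":0,"ay":0,"az":0}]'
cat > w.py <<'E'
from g import *
go(crown+.1*n,Rp); print('q',readout.get_obs()['q'].round(2))
c,p,d=grab('wrist');P=pts(c,d);np.savez('w0.npz',p=p,d=d,P=P)
hsv=cv2.cvtColor(p,cv2.COLOR_RGB2HSV)
m=((hsv[...,0]>100)&(hsv[...,0]<130)&(hsv[...,1]>150)&(d>0)&(np.linalg.norm(P-crown,axis=-1)<.07)).astype(np.uint8)
Q=P[m>0];print(len(Q))
w=np.cross(n,xw)
for nm,a in(('xw',xw),('yw',w),('n',n)):
    s=(Q-crown)@a*1e3;print(nm,np.percentile(s,[2,50,98]).round(1),'mid',s.min().round(1),s.max().round(1))
print('yaw err',np.degrees(np.polyfit((Q-crown)@w,(Q-crown)@xw,1)[0]))
cv2.imwrite('pics/w0.png',p[:,:,::-1])
E
python3 w.py
```

```text
t: 3.22
eef_pos: [0.4566, 0.2615, 0.2168]
tool_rot: [0.259, 0.963, 0.075, 0.019]
contact_force: [-0.5, -0.7, -0.3]
gripper_width: 0.002
t 3.23 tcp [0.4566 0.2615 0.2168] F [-0.5 -0.7 -0.3] jaw 0.002
shift mm [-0.9 -1.4 -2.8]
turn deg [ 0.12  0.17 -0.05]
q [-0.61  0.45 -0.35  1.77  0.51  1.39 -2.58]
3223
xw [-12.7  -0.7  11.1] mid -13.4 12.2
yw [-38.9   8.7  48.2] mid -50.9 49.2
n [-8.4 -1.4  1.1] mid -12.2 2.2
yaw err 0.9616979873232392
```

View pics/w0.png

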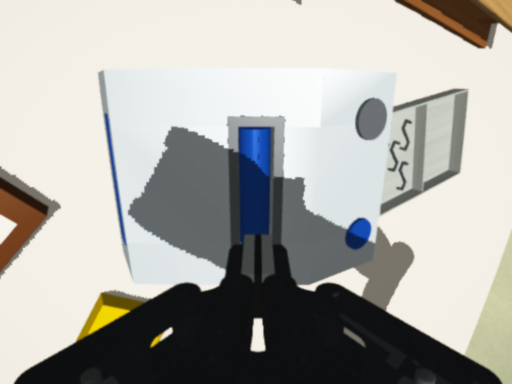

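The picture shows the blue bar at (255,180), straight ahead of the shut fingers, and the well mouth agrees to within 1 mm. Next I approach it and press in small steps.

```bash
python3 -m crank '[{"jaw":0,"x":-1,"y":-2,"z":40,"ax":0,"ay":0,"az":0},{"jaw":0,"x":0,"y":0,"z":40,"ax":0,"ay":0,"az":0},{"jaw":0,"x":0,"y":0,"z":14,"ax":0,"ay":0,"az":0},{"jaw":0,"x":0,"y":0,"z":3,"ax":0,"ay":0,"az":0},{"jaw":0,"x":0,"y":0,"z":0,"ax":0,"ay":0,"az":0}]'
python3 -m crank '[{"jaw":0,"x":0,"y":0,"z":2,"ax":0,"ay":0,"az":0},{"jaw":0,"x":0,"y":0,"z":2,"ax":0,"ay":0,"az":0},{"jaw":0,"x":0,"y":0,"z":0,"ax":0,"ay":0,"az":0}]'
python3 -c "
from g import *
go(crown,Rp)"
```

```text
t: 3.9
eef_pos: [0.4643, 0.2146, 0.1344]
tool_rot: [0.258, 0.963, 0.073, 0.021]
contact_force: [-0.4, 0.1, -0.1]
gripper_width: 0.003
t: 4.28
eef_pos: [0.4641, 0.2127, 0.1304]
tool_rot: [0.258, 0.963, 0.073, 0.021]
contact_force: [-1.2, 2.6, 5.3]
gripper_width: 0.003
t 4.28 tcp [0.4641 0.2127 0.1304] F [-1.2  2.6  5.3] jaw 0.003
shift mm [-0.6 -0.9 -2.3]
turn deg [ 0.05  0.05 -0.31]
```

```bash
python3 -m crank '[{"jaw":0,"x":0,"y":0,"z":1,"ax":0,"ay":0,"az":0},{"jaw":0,"x":0,"y":0,"z":1,"ax":0,"ay":0,"az":0},{"jaw":0,"x":0,"y":0,"z":0,"ax":0,"ay":0,"az":0}]'
python3 -m crank '[{"jaw":0,"x":0,"y":0,"z":0.7,"ax":0,"ay":0,"az":0},{"jaw":0,"x":0,"y":0,"z":0,"ax":0,"ay":0,"az":0}]'
```

```text
t: 4.65
eef_pos: [0.4642, 0.2116, 0.1285]
tool_rot: [0.259, 0.963, 0.073, 0.021]
contact_force: [-1.2, 3.4, 5.1]
gripper_width: 0.003
t: 4.9
eef_pos: [0.4643, 0.2109, 0.1276]
tool_rot: [0.259, 0.963, 0.073, 0.02]
contact_force: [-1.9, 3.0, 4.7]
gripper_width: -0.001
```

```bash
python3 -m crank '[{"jaw":0,"x":0,"y":0,"z":-5,"ax":0,"ay":0,"az":0},{"jaw":0,"x":0,"y":0,"z":-5,"ax":0,"ay":0,"az":0},{"jaw":0,"x":0,"y":0,"z":-5,"ax":0,"ay":0,"az":0},{"jaw":0,"x":0,"y":0,"z":0,"ax":0,"ay":0,"az":0}]'
```

```text
t: 5.4
eef_pos: [0.4631, 0.2185, 0.141]
tool_rot: [0.259, 0.963, 0.073, 0.02]
contact_force: [-0.8, 2.8, 3.5]
gripper_width: -0.002
```

Still about 4 N with the tool 15 mm back, so the catch let go and the plate is following. I'll draw back clear of it, opening once clear.

```bash
python3 -m crank '[{"jaw":0,"x":0,"y":0,"z":-8,"ax":0,"ay":0,"az":0},{"jaw":0,"x":0,"y":0,"z":-8,"ax":0,"ay":0,"az":0},{"jaw":0,"x":0,"y":0,"z":-8,"ax":0,"ay":0,"az":0},{"jaw":0,"x":0,"y":0,"z":-10,"ax":0,"ay":0,"az":0},{"jaw":0,"x":0,"y":0,"z":-20,"ax":0,"ay":0,"az":0},{"jaw":0,"x":0,"y":0,"z":-25,"ax":0,"ay":0,"az":0},{"jaw":100,"x":0,"y":0,"z":-15,"ax":0,"ay":0,"az":0},{"jaw":100,"x":0,"y":0,"z":0,"ax":0,"ay":0,"az":0},{"jaw":100,"x":0,"y":0,"z":0,"ax":0,"ay":0,"az":0},{"jaw":100,"x":0,"y":0,"z":0,"ax":0,"ay":0,"az":0}]'
cat > w2.py <<'E'
from g import *
cr=mouth+.044*n
go(mouth+.004*n,Rp)
c,p,d=grab('wrist');P=pts(c,d)
hsv=cv2.cvtColor(p,cv2.COLOR_RGB2HSV)
m=((hsv[...,0]>100)&(hsv[...,0]<130)&(hsv[...,1]>150)&(d>0)&(np.linalg.norm(P-cr,axis=-1)<.06))
Q=P[m];w=np.cross(n,xw);print(len(Q))
for nm,a in(('xw',xw),('yw',w),('n',n)):
    s=(Q-cr)@a*1e3;print(nm,np.percentile(s,[2,50,98]).round(1))
T=Q[(Q-cr)@n>-.006];print('ridge line xw vs yw deg',np.degrees(np.polyfit((T-cr)@w,(T-cr)@xw,1)[0]),((T-cr)@xw*1e3).mean())
cv2.imwrite('pics/w1.png',p[:,:,::-1])
E
python3 w2.py
```

```text
t: 6.65
eef_pos: [0.4557, 0.2636, 0.2212]
tool_rot: [0.26, 0.963, 0.073, 0.02]
contact_force: [-0.1, -0.7, 0.1]
gripper_width: 0.849
t 6.65 tcp [0.4557 0.2636 0.2212] F [-0.1 -0.7  0.1] jaw 0.849
shift mm [  0.   -2.  106.1]
turn deg [ 0.18  0.18 -0.32]
4516
xw [-12.6  -0.6  11.1]
yw [-47.8   7.3  48.5]
n [-20.3  -2.2   0.3]
ridge line xw vs yw deg 0.27347891474803304 -0.7736891858601522
```

View pics/w1.png

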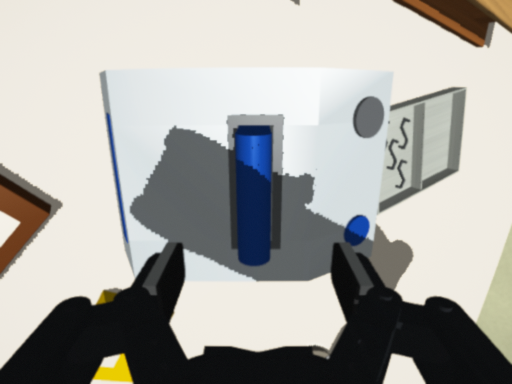

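The cassette (253,195) now stands 44 mm proud, between the open fingers. Next I advance along the axis and grip.

```bash
python3 -m crank '[{"jaw":100,"x":0,"y":-2.7,"z":40,"ax":0,"ay":0,"az":0},{"jaw":100,"x":0,"y":0,"z":40,"ax":0,"ay":0,"az":0},{"jaw":100,"x":0,"y":0,"z":18,"ax":0,"ay":0,"az":0},{"jaw":100,"x":0,"y":0,"z":6,"ax":0,"ay":0,"az":0},{"jaw":100,"x":0,"y":0,"z":0,"ax":0,"ay":0,"az":0}]' 40
python3 -m crank '[{"jaw":0,"x":0,"y":0,"z":0,"ax":0,"ay":0,"az":0},{"jaw":0,"x":0,"y":0,"z":0,"ax":0,"ay":0,"az":0},{"jaw":0,"x":0,"y":0,"z":0,"ax":0,"ay":0,"az":0},{"jaw":0,"x":0,"y":0,"z":0,"ax":0,"ay":0,"az":0},{"jaw":0,"x":0,"y":0,"z":0,"ax":0,"ay":0,"az":0},{"jaw":0,"x":0,"y":0,"z":0,"ax":0,"ay":0,"az":0}]' 40
python3 -c "
from g import *
go(mouth+.044*n,Rp)"
```

```text
t: 7.32
eef_pos: [0.4637, 0.216, 0.131]
tool_rot: [0.259, 0.963, 0.073, 0.021]
contact_force: [0.1, -0.6, -0.3]
gripper_width: 1.001
t: 8.07
eef_pos: [0.4636, 0.2154, 0.1308]
tool_rot: [0.259, 0.963, 0.073, 0.02]
contact_force: [0.0, 0.2, 3.7]
gripper_width: 0.3
t 8.07 tcp [0.4636 0.2154 0.1308] F [0.  0.2 3.7] jaw 0.3
shift mm [ -0.6   1.3 -36.6]
turn deg [ 0.11  0.09 -0.33]
```

```bash
python3 -m crank '[{"jaw":0,"x":0,"y":0,"z":-6,"ax":0,"ay":0,"az":0},{"jaw":0,"x":0,"y":0,"z":-10,"ax":0,"ay":0,"az":0},{"jaw":0,"x":0,"y":0,"z":-14,"ax":0,"ay":0,"az":0},{"jaw":0,"x":0,"y":0,"z":-15,"ax":0,"ay":0,"az":0},{"jaw":0,"x":0,"y":0,"z":-15,"ax":0,"ay":0,"az":0},{"jaw":0,"x":0,"y":0,"z":-20,"ax":0,"ay":0,"az":0},{"jaw":0,"x":0,"y":0,"z":-30,"ax":0,"ay":0,"az":0},{"jaw":0,"x":0,"y":0,"z":-25,"ax":0,"ay":0,"az":0},{"jaw":0,"x":0,"y":0,"z":0,"ax":0,"ay":0,"az":0}]'
cat > s.py <<'E'
from g import *
go([tray[0],tray[1],.053+.17],Rt)
c,p,d=grab('side');cv2.imwrite('pics/s1.png',p[:,:,::-1])
E
python3 s.py
```

```text
t: 9.2
eef_pos: [0.4533, 0.2843, 0.249]
tool_rot: [0.257, 0.963, 0.073, 0.022]
contact_force: [0.3, 0.5, -1.2]
gripper_width: 0.296
t 9.2 tcp [0.4533 0.2843 0.249 ] F [ 0.3  0.5 -1.2] jaw 0.296
shift mm [-13.6 452.2 290.4]
turn deg [29.88  2.27 -9.37]
```

View pics/s1.png

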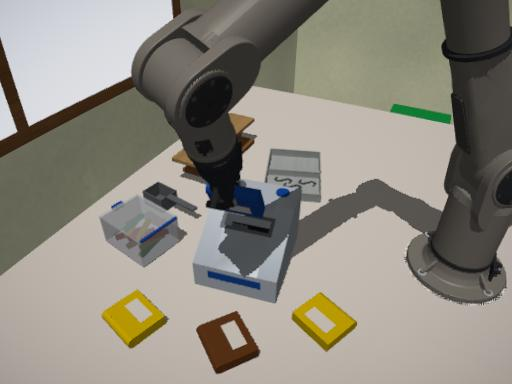

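The cassette is out and held (side (240,200)), and the well (250,227) is empty. Next I turn it upright and carry it across.

```bash
python3 -m crank '[{"jaw":0,"x":0,"y":0,"z":0,"ax":6,"ay":0.45,"az":-1.9},{"jaw":0,"x":0,"y":0,"z":0,"ax":6,"ay":0.45,"az":-1.9},{"jaw":0,"x":0,"y":0,"z":0,"ax":6,"ay":0.45,"az":-1.9},{"jaw":0,"x":0,"y":0,"z":0,"ax":6,"ay":0.45,"az":-1.9},{"jaw":0,"x":0,"y":0,"z":0,"ax":5.9,"ay":0.47,"az":-1.8},{"jaw":0,"x":0,"y":0,"z":0,"ax":0,"ay":0,"az":0}]'
python3 s.py
```

```text
t: 10.0
eef_pos: [0.4537, 0.2785, 0.2463]
tool_rot: [0.003, 0.988, 0.155, -0.002]
contact_force: [0.3, 0.6, -1.7]
gripper_width: 0.294
t 10.0 tcp [0.4537 0.2785 0.2463] F [ 0.3  0.6 -1.7] jaw 0.294
shift mm [-96.9 522.1  26.4]
turn deg [ 0.28  0.32 -0.41]
```

```bash
python3 -m crank '[{"jaw":0,"x":-4,"y":22,"z":0,"ax":0.2,"ay":0.3,"az":-0.4},{"jaw":0,"x":-8,"y":45,"z":0,"ax":0,"ay":0,"az":0},{"jaw":0,"x":-9,"y":48,"z":0,"ax":0,"ay":0,"az":0},{"jaw":0,"x":-9,"y":48,"z":0,"ax":0,"ay":0,"az":0},{"jaw":0,"x":-9,"y":48,"z":0,"ax":0,"ay":0,"az":0},{"jaw":0,"x":-9,"y":48,"z":0,"ax":0,"ay":0,"az":0},{"jaw":0,"x":-9,"y":48,"z":0,"ax":0,"ay":0,"az":0},{"jaw":0,"x":-9,"y":48,"z":0,"ax":0,"ay":0,"az":0},{"jaw":0,"x":-9,"y":48,"z":0,"ax":0,"ay":0,"az":0},{"jaw":0,"x":-9,"y":48,"z":0,"ax":0,"ay":0,"az":0},{"jaw":0,"x":-9,"y":45,"z":0,"ax":0,"ay":0,"az":0},{"jaw":0,"x":-4,"y":26,"z":0,"ax":0,"ay":0,"az":0}]'
cat > f.py <<'E'
from g import *
import sys
go([tray[0],tray[1],.0594],Rt)   # TCP when foot on floor: .093-.0366 (+3 mm)
c,p,d=grab('scene');P=pts(c,d)
hsv=cv2.cvtColor(p,cv2.COLOR_RGB2HSV)
m=((hsv[...,0]>100)&(hsv[...,0]<130)&(hsv[...,1]>120)&(d>0)&(np.linalg.norm((P-tray)[...,:2],axis=-1)<.09))
Q=P[m];print(len(Q),'z',np.percentile(Q[:,2],[1,50,99]).round(4))
for nm,a in(('tx',tx),('ty',tyv)): print(nm,np.percentile((Q-tray)@a*1e3,[1,50,99]).round(1))
cv2.imwrite('pics/%s.png'%sys.argv[1],cv2.resize(p[90:250,100:300],None,fx=3.5,fy=3.5)[:,:,::-1])
E
python3 f.py f0
```

```text
t: 11.55
eef_pos: [0.5275, -0.2451, 0.2457]
tool_rot: [-0.0, 0.987, 0.161, -0.001]
contact_force: [-0.1, 1.1, -1.5]
gripper_width: 0.295
t 11.55 tcp [ 0.5275 -0.2451  0.2457] F [-0.1  1.1 -1.5] jaw 0.295
shift mm [ -6.2   1.3 186.3]
turn deg [-0.05  0.1   0.23]
89 z [0.1967 0.2763 0.2825]
tx [-37.9  40.9  58.5]
ty [-6.1 10.7 15.6]
```

View pics/f0.png

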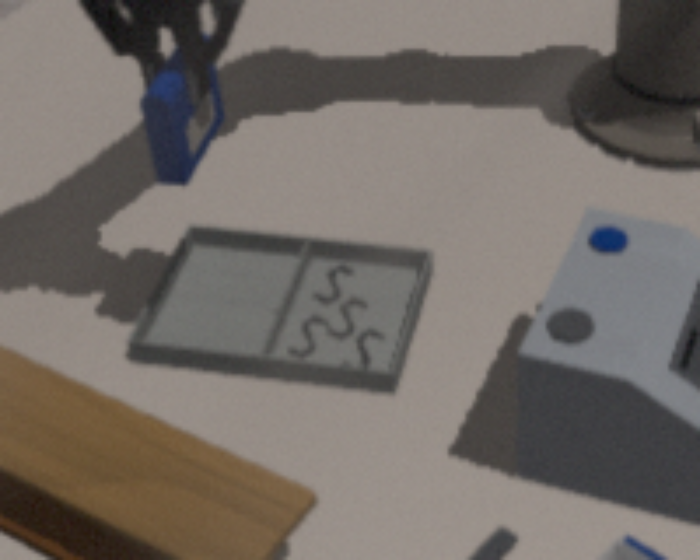

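The cassette is held upright above the empty left half (crop (225,300)); the hooks are on the right. I descend to just above the floor, then go slowly.

```bash
python3 -m crank '[{"jaw":0,"x":-6,"y":1.3,"z":35,"ax":0,"ay":0,"az":0},{"jaw":0,"x":0,"y":0,"z":45,"ax":0,"ay":0,"az":0},{"jaw":0,"x":0,"y":0,"z":45,"ax":0,"ay":0,"az":0},{"jaw":0,"x":0,"y":0,"z":35,"ax":0,"ay":0,"az":0},{"jaw":0,"x":0,"y":0,"z":18,"ax":0,"ay":0,"az":0},{"jaw":0,"x":0,"y":0,"z":6,"ax":0,"ay":0,"az":0},{"jaw":0,"x":0,"y":0,"z":0,"ax":0,"ay":0,"az":0}]'
python3 -m crank '[{"jaw":0,"x":0,"y":0,"z":1,"ax":0,"ay":0,"az":0},{"jaw":0,"x":0,"y":0,"z":1,"ax":0,"ay":0,"az":0},{"jaw":0,"x":0,"y":0,"z":0,"ax":0,"ay":0,"az":0}]'
python3 -c "
from g import *
go([tray[0],tray[1],.0564],Rt)"
```

```text
t: 12.48
eef_pos: [0.5233, -0.2462, 0.0632]
tool_rot: [-0.0, 0.987, 0.162, 0.001]
contact_force: [-0.2, -1.0, -0.2]
gripper_width: 0.296
t: 12.85
eef_pos: [0.5228, -0.2465, 0.0611]
tool_rot: [-0.001, 0.987, 0.162, 0.001]
contact_force: [0.3, 0.4, -1.4]
gripper_width: 0.294
t 12.85 tcp [ 0.5228 -0.2465  0.0611] F [ 0.3  0.4 -1.4] jaw 0.294
shift mm [-1.6  1.3  4.7]
turn deg [-0.04 -0.13  0.3 ]
```

```bash
python3 -m crank '[{"jaw":0,"x":0,"y":0,"z":1,"ax":0,"ay":0,"az":0},{"jaw":0,"x":0,"y":0,"z":1,"ax":0,"ay":0,"az":0},{"jaw":0,"x":0,"y":0,"z":1,"ax":0,"ay":0,"az":0},{"jaw":0,"x":0,"y":0,"z":0,"ax":0,"ay":0,"az":0}]'
python3 -m crank '[{"jaw":0,"x":0,"y":0,"z":1,"ax":0,"ay":0,"az":0},{"jaw":0,"x":0,"y":0,"z":0,"ax":0,"ay":0,"az":0}]'
```

```text
t: 13.35
eef_pos: [0.5225, -0.2463, 0.0575]
tool_rot: [-0.001, 0.987, 0.162, 0.001]
contact_force: [-0.4, 0.3, -1.1]
gripper_width: 0.294
t: 13.6
eef_pos: [0.5227, -0.2464, 0.0567]
tool_rot: [-0.001, 0.987, 0.162, 0.001]
contact_force: [0.6, 0.2, -0.4]
gripper_width: 0.297
```

```bash
python3 -m crank '[{"jaw":0,"x":0,"y":0,"z":0.7,"ax":0,"ay":0,"az":0},{"jaw":0,"x":0,"y":0,"z":0,"ax":0,"ay":0,"az":0}]'
```

```text
t: 13.85
eef_pos: [0.5228, -0.2464, 0.0567]
tool_rot: [-0.001, 0.987, 0.162, 0.001]
contact_force: [-3.0, 1.6, 7.1]
gripper_width: 0.294
```

It has reached the floor (about +8 N, and z stopped changing). I release and retreat straight up.

```bash
python3 -m crank '[{"jaw":40,"x":0,"y":0,"z":-0.4,"ax":0,"ay":0,"az":0},{"jaw":60,"x":0,"y":0,"z":0,"ax":0,"ay":0,"az":0},{"jaw":100,"x":0,"y":0,"z":0,"ax":0,"ay":0,"az":0},{"jaw":100,"x":0,"y":0,"z":0,"ax":0,"ay":0,"az":0},{"jaw":100,"x":0,"y":0,"z":0,"ax":0,"ay":0,"az":0},{"jaw":100,"x":0,"y":0,"z":-15,"ax":0,"ay":0,"az":0},{"jaw":100,"x":0,"y":0,"z":-30,"ax":0,"ay":0,"az":0},{"jaw":100,"x":0,"y":0,"z":-50,"ax":0,"ay":0,"az":0},{"jaw":100,"x":0,"y":0,"z":-50,"ax":0,"ay":0,"az":0},{"jaw":100,"x":0,"y":0,"z":-30,"ax":0,"ay":0,"az":0},{"jaw":100,"x":0,"y":0,"z":0,"ax":0,"ay":0,"az":0}]'
python3 f.py f1
```

```text
t: 15.22
eef_pos: [0.5241, -0.2473, 0.2353]
tool_rot: [0.001, 0.987, 0.162, 0.004]
contact_force: [0.1, -0.1, -0.8]
gripper_width: 0.999
t 15.22 tcp [ 0.5241 -0.2473  0.2353] F [ 0.1 -0.1 -0.8] jaw 0.999
shift mm [ -3.8  -0.4 175.9]
turn deg [ 0.18 -0.4   0.3 ]
391 z [0.0109 0.0742 0.0934]
tx [-41.9  34.8  54.6]
ty [-7.9  9.2 16.7]
```

View pics/f1.png

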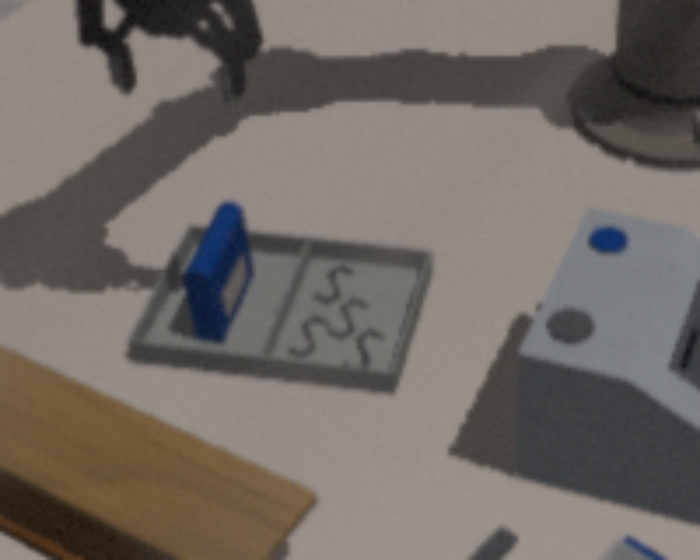

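The cassette stands upright in the empty half (crop (215,270)). Its crown is at z = 0.093, and the open gripper is well clear above it. I'm handing in.

```bash
python3 -c "
from station import ticket
print(ticket.hand_in())"
```

```text
the job is handed in; nothing more can be done
None
```

The blue cassette is standing upright in the empty half of the aluminium tray, and I handed the job in at about 15 s of the 56 s allowed.

- **Press and release:** I pressed the cassette with the shut fingers at about 6 N until the catch let go. I confirmed this because the plate kept pushing as the tool drew back, and the crown then measured 44 mm proud.
- **Pull and carry:** I gripped it across its narrow side with 40 N, pulled it out along the well's axis, turned it upright and carried it over.
- **Set down:** I lowered it in hand until it touched the tray floor (about 8 N), let go and moved straight up.

**Last checks:** The final scene picture shows it upright near the middle of the empty half. The crown is at z = 0.093 m, as expected for 90 mm on the 3 mm floor. The gripper is fully open about 0.14 m above it and touching nothing.

I did not re-measure the scoop, peg box and sleeve board after the moves, but the arm passed well above or away from them. No check failed or disagreed; one early move command was refused for missing keys and moved nothing.

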